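Hang a bracket on the paint rail

ROBOT

A 7-joint arm with a two-finger parallel gripper is mounted at the origin on the work surface; the furniture and walls round the work are solid. World frame = base frame: x ahead of the robot, y to its left, z up, the work surface at z = 0. Lengths are in m, angles in degrees, forces in N, time in s.
With the tool pointing down it reaches from about 0.4 to 0.9 m from the base axis. Payload 5.5 kg.
Tool frame: the origin (TCP) lies midway between the tips of the shut fingers; the grasp point (between the pads) lies r.grip_depth behind it (r.grip_depth is the distance from the TCP to the grasp point, in m); z points along the fingers, y is the direction in which the jaws open and shut (so a half turn about z gives the same grasp; the last joint's range is limited). The gripper opens to 85 mm and grips with 20 to 120 N. Pads are 22 mm wide; open, the fingers measure 114 mm over their backs; the gripper's body (76 mm by 85 mm) begins 54 mm behind the grasp point. The pads swing forward as they close: fully open they stand 13 mm farther back than shut.
Start: joints at [-58.602, 28.699, -24.465, 88.831, 12.651, 65.22, -12.049], TCP at [0.183, 0.624, 0.231] pointing down, gripper open.
Joint ranges: [-164.97, 164.97], [-17.58, 116.51], [-87.97, 89.64], [11.32, 138.91], [-80.73, 260.73], [10.89, 115.49], [-147.41, 147.41]. Speed limits (degrees/s): [147.25, 147.25, 180, 180, 180, 180, 180].

INTERFACE

Orientations are given as [roll, pitch, yaw] about the fixed x, y, z axes, in that order (R = Rz(yaw) Ry(pitch) Rx(roll)).
In Python, from bench import r gives the robot as it stands. The module is installed in compiled form; this text tells all that it offers.
- The arm moves only by the tool step_arm, never from a script. Its argument "deltas" is a list of rows, each a list of 3 entries, a list of its own where there are three numbers: the shift along the world's x, y, z in cm, then the turn, a rotation vector about the world's x, y, z in degrees, then the gripper command: -1 is fully open, 1 is shut, values between are in proportion. In form: [[[tx, ty, tz], [rx, ry, rz], jaw], ...]. A call has 1 to 10 rows; each row is the pose to reach, as a shift and turn from the pose commanded when the call began; what a row does not reach only later rows make up. A row lasts 1/12 s, in which the tool goes at most 41.7 mm and 7.16 degrees, less where a joint would pass 70% of its speed; a pose out of reach is approached as far as the arm can. A call with a gripper value outside its range is refused whole. The fingers move at their own pace and stop on an object; "grip_force" is the grip in N (left out, the last holds). Time passes only in rows, so rows that repeat a pose let the fingers close. It gives the time, the measured TCP pose, the force and the opening at its end, in the units of the state.
- r.state(): the state, without advancing time (a new reading comes with each control period).
- r.get_image(name): name is "side" or "top"; returns a dict with "pixels" (384x512x3 uint8, red, green, blue), "depth" (384x512 float32, m along the optical axis (not along the pixel's ray), 0 where there is no reading), "K" (3x3 intrinsics, pixels), "R" (3x3) and "t" (3): a world point X has camera coordinates R X + t. Camera axes: x right, y down, z forward; pixel columns grow to the right and rows downward; lengths in m; the calibration is good to about 2 mm. A picture is of the moment at which its call begins.
- r.finish_job(): hands the job in, once; it reports no verdict.
The state is a dict: "time": time; "joints": joint angles; "joint_velocities": joint speeds; "joint_torque": joint torques, N m; "position": TCP position; "orientation": TCP orientation; "ft_force": force on the tool from outside, world axes, zero at the start; "ft_torque": the same for the moment, N m; "width": finger opening in m.
Only numpy, scipy, OpenCV 4.12 (cv2) and the standard library are available. Lean on these libraries where they do the work, as an engineer would, in place of code of your own. Each camera call takes 0.05 s, during which the arm holds its last target.

TASK

Pick up the hanger with the red bracket by its upright grip tab and lift its two hooks over the front lip of the paint rail, at the open loading bay, then lower it gently, without letting go, until both hooks are seated in the channel behind the lip. Then slide it along the rail under the yellow cover until it is up against the stop at the far end of the cover, and leave it hanging there, upright and released. Leave the tape measure, the roll of tape and the red magnet where they are.

Things in the scene. Friction and masses are not known exactly. Their poses are not given: they have to be found in the camera images.
- hanger_grip (a point): Grip point in the hanger's upright steel tab: 24 mm along x, 10 mm thick along y (grasp across this, from above), free from 111 to 180 mm above the hanger's underside; this point is 160 mm above it. z up, x towards where the hooks point, y along the hanger. About 0.4 kg, balanced nearly under the tab: hangs almost level when held
- hanger: The hanger, 95 x 110 x 180 mm; origin on its underside below hanger_grip, same axes. L-shaped red bracket standing on its foot (8 mm thick, x = -54 to +16, y = +-55 mm); upright plate with back face at x = +16 mm. Two hooks of 7 mm round bar at y = +-46.5 mm run to +x from the top of the plate (shank underside at z = 110 mm) and turn down: nose x = +34 to +41, tip z = 90 mm
- hook_left (a point): Lower tip of the nose of the hanger's hook on its +y side; the nose is 7 mm in diameter, centred on this point's x and y, 20 mm long below the shank; gap between nose and plate 18 mm. Axes as for hanger_grip
- hook_right (a point): Lower tip of the nose of the hanger's hook on its -y side. Axes as for hanger_grip
- rail_bay (a point): On the top edge of the rail's front lip (mid-thickness), at the middle of the open loading bay, 165 mm above the table. x across the rail, away from the robot; y along it to the yellow cover and stop; z up. Lip x = -3 to +3 mm, channel +3 to +27 mm, floor 30 mm below lip top. Open from above for y = -70 to +64 mm. Hanger seated here: shanks on the lip, hanger_grip at z = +50, x = -26 mm (4 to 5 mm play)
- paint_rail: The fixed rail: aluminium channel 300 mm long on two dark posts; origin on the table under its middle, at the front face of the lip; axes as for rail_bay. Yellow cover over the channel from y = -2 to +150 mm, underside 16 mm and top 20 mm above the lip top (25 mm at its flared mouth): hooks slide under it. Black rub strip 3 mm in front of the lip's face, 81 to 105 mm below its top, on which the hung plate leans
- rail_stop (a point): Point on the lip's top edge at the inner face of the stop, 214 mm along +y from rail_bay; same axes. The stop is a fixed plate across the channel at the far end of the yellow cover; the left hook's bar touches it when its nose centre is 3.5 mm short of it, which puts hanger_grip at y = -50 mm here
- tape_measure: Yellow and black tape measure, 34 x 72 x 73 mm, bystander; origin at its underside
- duct_tape: Grey roll of tape, 107 mm across, 48 mm high, bystander; origin at its underside
- magnet_square: Red welding magnet lying flat, 60 x 120 x 18 mm, bystander; origin at its underside
There are look-alikes about, which are no part of the job. There is more than one size of the hanger; the one meant has the size given above.

How it is judged (in metres and radians):
On the way:
1. both hooks are behind the lip in the loading bay, lowered into the channel while the fingers still hold the hanger (x of hook_left in the frame of rail_bay between 0.004 and 0.03 m and z of hook_left in the frame of rail_bay between -0.032 and -0.012 m and x of hook_right in the frame of rail_bay between 0.004 and 0.03 m and z of hook_right in the frame of rail_bay between -0.032 and -0.012 m and y of hanger_grip in the frame of rail_bay below 0.05 m and contact force between the fingers and hanger above 0.5 N), for 0.1 s.
At the end, for the whole second after the job is handed in: Both hook noses are in the channel behind the lip, at least 15 mm below the lip top, the left hook within about 8 mm of the stop, the hanger upright within 0.2 rad, at rest and released (x of hook_left in the frame of rail_bay between 0.004 and 0.03 m and z of hook_left in the frame of rail_bay between -0.032 and -0.015 m and x of hook_right in the frame of rail_bay between 0.004 and 0.03 m and z of hook_right in the frame of rail_bay between -0.032 and -0.015 m and y of hook_left in the frame of rail_stop between -0.012 and 0.003 m and angle between hanger_grip's own z axis and vertical below 0.2 rad and linear speed of hanger below 0.02 m/s); the robot touches nothing.
It fails at once if the tape measure is moved by more than 30 mm (distance of tape_measure from where it was at the start of the episode above 0.03 m).
It fails at once if the roll of tape is moved by more than 30 mm (distance of duct_tape from where it was at the start of the episode above 0.03 m).
It fails at once if the red magnet is moved by more than 30 mm (distance of magnet_square from where it was at the start of the episode above 0.03 m).
It also fails if it takes over 45 s, if anything falls off the work surface, if the arm or the gripper's body presses on something with over 40 N, if the wrist force passes 120 N, or if a joint passes its speed limit or range.

## Working session

There is one attempt and no reset: what is moved stays moved. The work goes in short steps, Python scripts to look and compute and a tool call to move; the robot and the scene stay as the last step left them, time stands still between calls to the robot, and variables do not carry over. Pictures are saved under pics/ and viewed, and the job is handed in when it is done.

Besides the shell and the picture viewer there is one more tool, called as name([rows], argument=value, ...), one row to a line, values as JSON. step_arm: Moves the arm, as the interface text tells. Its arguments: {"type":"object","properties":{"deltas":{"type":"array"},"grip_force":{"type":"number"}},"required":["deltas"]}

```bash
mkdir -p pics; cat > h.py <<'E'
import numpy as np, cv2
from bench import r
def grab(n):
    im=r.get_image(n); np.savez(f'{n}.npz',**im); return im
def load(n): return dict(np.load(f'{n}.npz'))
def world(im):
    d=im['depth'];K=im['K'];v,u=np.mgrid[:d.shape[0],:d.shape[1]]
    c=np.stack([(u-K[0,2])/K[0,0]*d,(v-K[1,2])/K[1,1]*d,d],-1)
    w=(c-im['t'])@im['R']; w[d==0]=np.nan; return w
def proj(im,X):
    c=np.asarray(X)@im['R'].T+im['t']; p=c@im['K'].T; return p[...,:2]/p[...,2:]
def save(px,name): cv2.imwrite(f'pics/{name}.png',px[...,::-1])
E
python3 - <<'E'
from h import *
for n in('top','side'):
    im=grab(n); save(im['pixels'],n+'0'); print(n,im['K'][0,0],-im['R'].T@im['t'],im['R'][2])
print(r.state(), r.grip_depth)
E
```

```text
top 442.68521959855974 [0.19955263 0.05116118 1.66579208] [ 0.13592686 -0.00103698 -0.99071833]
side 409.72002740523783 [0.45477189 1.32859843 0.80533937] [-0.04110393 -0.87775533 -0.4773427 ]
{'time': 0.1, 'joints': array([-58.60026566,  28.74896143, -24.45536314,  88.88612007,
        12.65034215,  65.22097834, -12.04830966]), 'joint_velocities': array([-0.00584626, -0.08192695,  0.01446473, -0.07637216, -0.08484647,
       -0.16225523,  0.03047998]), 'joint_torque': array([-1.03884164e-02, -5.70810127e+01, -5.83800092e+00, -2.81747568e+01,
        1.05631791e-02,  5.58492015e-03, -6.36467391e-06]), 'position': array([0.18248972, 0.6231905 , 0.23035437]), 'orientation': array([-1.79897326e+02, -4.35078184e-03,  1.63685110e+02]), 'ft_force': array([ 0.17677349, -0.45070433, -0.74775555]), 'ft_torque': array([-0.00387162,  0.0595091 , -0.01455322]), 'width': 0.08546601074326558} 0.0187
```

View pics/top0.png

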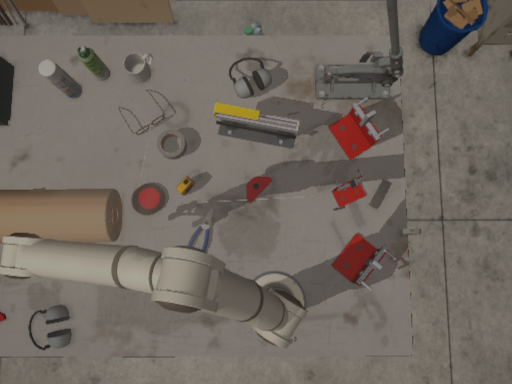

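View pics/side0.png

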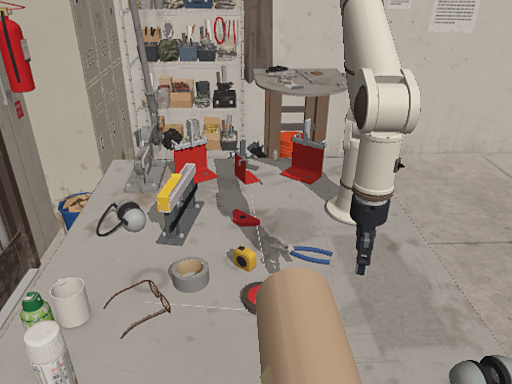

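The top view shows three red brackets, at (356,132), (349,192) and (359,258). The rail is at (257,125), the magnet at (258,188), the tape measure at (186,185) and the tape roll at (172,144). I'll measure the three brackets in close-ups.

```bash
python3 - <<'E'
from h import *
im=load('top'); w=world(im); s=load('side'); ws=world(s)
for n,p,W in(('base',(280,305),w),('A',(356,132),w),('B',(349,192),w),('C',(359,258),w),('rail',(257,125),w),('mag',(258,188),w),('tm',(186,185),w),('tape',(172,133),w)):
    print(n,W[p[1],p[0]].round(3))
def crop(im,a,b,c,d,k): return cv2.resize(im['pixels'][b:d,a:c],None,fx=k,fy=k,interpolation=cv2.INTER_CUBIC)
save(crop(im,200,80,410,300,2.7)[:600],'tc'); save(crop(s,120,120,340,260,3.6),'sc')
# red masks comps
for im2,W,nm in((im,w,'top'),(s,ws,'side')):
    hsv=cv2.cvtColor(im2['pixels'],cv2.COLOR_RGB2HSV); m=(((hsv[...,0]<6)|(hsv[...,0]>174))&(hsv[...,1]>170)&(hsv[...,2]>60)).astype(np.uint8)
    n,l,st,c=cv2.connectedComponentsWithStats(m)
    for i in range(1,n):
        if st[i,4]>60:
            P=W[l==i];P=P[~np.isnan(P[:,0])]
            if len(P): print(nm,st[i],c[i].round(),np.nanpercentile(P,1,axis=0).round(3),np.nanpercentile(P,99,axis=0).round(3), cv2.minAreaRect(P[:,:2].astype(np.float32)*1000))
E
```

```text
base [ 0.049 -0.001  0.462]
A [ 0.641 -0.318  0.005]
B [ 0.408 -0.283  0.01 ]
C [ 0.162 -0.313  0.013]
rail [0.63  0.063 0.144]
mag [0.421 0.06  0.024]
tm [0.427 0.322 0.068]
tape [0.627 0.382 0.046]
top [ 329  109   48   51 1120] [352. 135.] [ 0.545 -0.365  0.003] [ 0.704 -0.222  0.088] ((622.7640380859375, -289.9952392578125), (152.2529296875, 96.16836547851562), 31.633005142211914)
top [333 184  32  23 364] [348. 195.] [ 0.359 -0.337  0.   ] [ 0.431 -0.223  0.069] ((402.1541748046875, -281.93878173828125), (63.06062316894531, 111.13568878173828), 22.91940689086914)
top [332 234  44  47 955] [354. 257.] [ 0.091 -0.366  0.004] [ 0.243 -0.223  0.021] ((167.21292114257812, -293.7596130371094), (93.49443054199219, 154.8931121826172), 52.02659225463867)
side [   0   16   35   76 1376] [15. 58.] [ 1.61  -1.11   0.194] [ 1.723 -1.027  0.563] ((1661.0262451171875, -1061.2603759765625), (123.89207458496094, 100.39344787597656), 20.132604598999023)
side [214  17  11  27  62] [219.  30.] [ 0.523 -2.12   0.292] [ 0.603 -2.062  0.486] ((563.1005859375, -2091.367919921875), (79.29560089111328, 6
[... 267 characters left out ...]
2.] [ 0.549 -0.37   0.008] [ 0.712 -0.241  0.132] ((624.6287841796875, -290.47796630859375), (154.3094024658203, 107.83415985107422), 32.79531478881836)
side [235 153  25  31 302] [243. 172.] [ 0.361 -0.329  0.005] [ 0.455 -0.213  0.109] ((411.1031799316406, -274.38873291015625), (83.5700912475586, 112.20165252685547), 23.72652244567871)
side [233 209  27  17 274] [244. 219.] [0.376 0.016 0.005] [0.465 0.107 0.022] ((430.1136474609375, 73.78889465332031), (62.56273651123047, 117.80287170410156), 47.12735366821289)
side [248 286  11  18 105] [252. 294.] [0.397 0.43  0.01 ] [0.424 0.496 0.016] ((412.99530029296875, 461.5143127441406), (69.06109619140625, 22.600799560546875), 77.29071807861328)
```

View pics/tc.png

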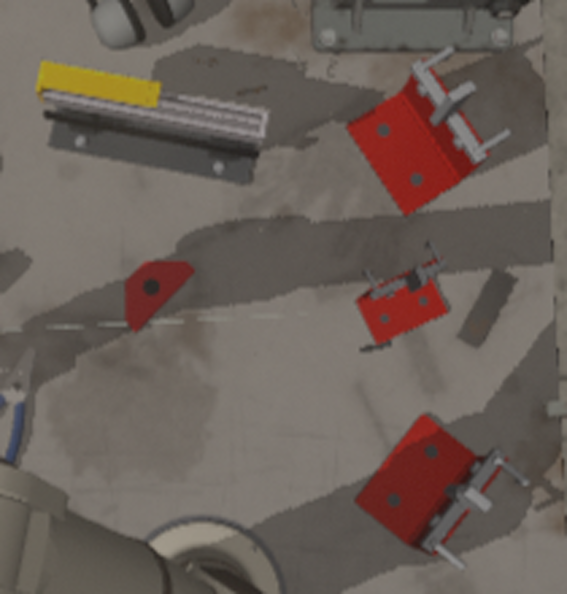

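View pics/sc.png

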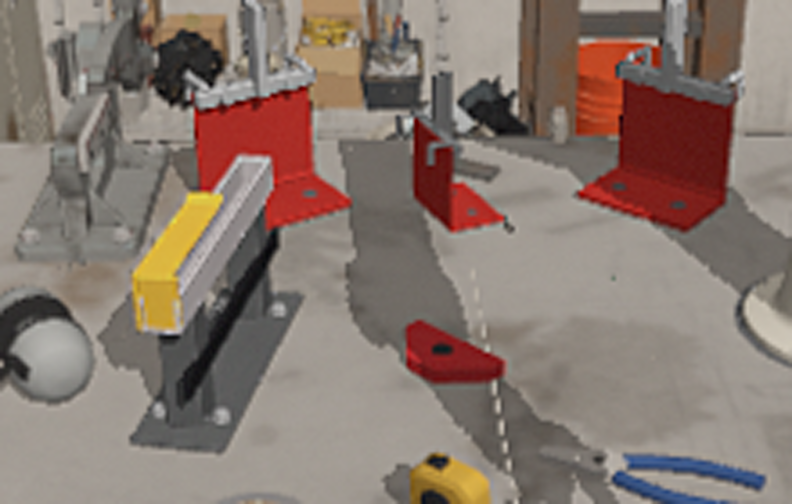

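B's foot is about 110 mm wide, which matches. A and C are about 150 mm, so they are the larger look-alikes. Next I'll fit B and the rail.

```bash
python3 - <<'E'
from h import *
ims={n:load(n) for n in('top','side')}
for n,im in ims.items():
    w=world(im).reshape(-1,3); c=im['pixels'].reshape(-1,3)
    k=(abs(w[:,0]-.42)<.12)&(abs(w[:,1]+.275)<.1)&(w[:,2]>.004)
    P=w[k];C=c[k]
    print(n,len(P))
    for lo,hi in((.004,.02),(.02,.085),(.085,.1),(.1,.12),(.12,.2)):
        q=P[(P[:,2]>lo)&(P[:,2]<=hi)]
        if len(q)>4: print(lo,hi,len(q),q.mean(0).round(4),cv2.minAreaRect((q[:,:2]*1000).astype(np.float32)))
    q=P[P[:,2]>.1]; print(q.round(3).tolist() if len(q)<60 else q[::3].round(3).tolist())
    # rail
    k=(abs(w[:,0]-.62)<.15)&(abs(w[:,1]-.06)<.2)&(w[:,2]>.1)&(w[:,2]<.2)
    P=w[k]
    for lo,hi in((.155,.172),(.178,.195)):
        q=P[(P[:,2]>lo)&(P[:,2]<=hi)]
        print('rail',lo,len(q),q.mean(0).round(4),np.median(q[:,2]),cv2.minAreaRect((q[:,:2]*1000).astype(np.float32)))
    # dir of cover
E
python3 - <<'E'
import sys; sys.path.insert(0,'.')
from h import *
im=load('top'); s=load('side')
a=cv2.resize(im['pixels'][95:155,205:305],None,fx=7.5,fy=7.5,interpolation=cv2.INTER_CUBIC)
save(a,'rail_t')
a=cv2.resize(s['pixels'][150:250,150:215],None,fx=6,fy=6,interpolation=cv2.INTER_CUBIC)
save(a,'rail_s')
a=cv2.resize(im['pixels'][165:215,320:400],None,fx=9,fy=9,interpolation=cv2.INTER_CUBIC)
save(a,'h_t')
a=cv2.resize(s['pixels'][130:195,215:275],None,fx=9,fy=9,interpolation=cv2.INTER_CUBIC)
save(a,'h_s')
E
```

```text
top 1201
0.004 0.02 980 [ 0.4106 -0.2765  0.0077] ((420.9241943359375, -274.96893310546875), (237.1748809814453, 199.67520141601562), 0.061618514358997345)
0.02 0.085 6 [ 0.4    -0.2224  0.0503] ((380.99700927734375, -232.5719757080078), (67.57501983642578, 3.8171825408935547), 26.055557250976562)
0.1 0.12 158 [ 0.4289 -0.2651  0.1118] ((432.79730224609375, -266.0231628417969), (52.25474166870117, 110.71692657470703), 24.68280601501465)
0.12 0.2 54 [ 0.42   -0.2686  0.1606] ((429.36602783203125, -269.4195251464844), (42.62348175048828, 98.94873046875), 29.323570251464844)
[[0.478, -0.301, 0.11], [0.472, -0.302, 0.121], [0.469, -0.303, 0.117], [0.466, -0.307, 0.115], [0.459, -0.303, 0.117], [0.455, -0.307, 0.114], [0.451, -0.306, 0.118], [0.452, -0.318, 0.111], [0.448, -0.306, 0.115], [0.448, -0.317, 0.114], [0.446, -0.297, 0.106], [0.445, -0.308, 0.108], [0.444, -0.316, 0.119], [0.431, -0.271, 0.18], [0.442, -0.297, 0.107], [0.441, -0.306, 0.114], [0.442, -0.318, 0.108], [0.438, -0.275, 0.109], [0.428, -0.272, 0.175], [0.438, -0.296, 0.112], [0.438, -0.306, 0.113], [0.433, -0.213, 0.
[... 3325 characters left out ...]
[0.412, -0.278, 0.103], [0.429, -0.247, 0.112], [0.416, -0.255, 0.109], [0.429, -0.262, 0.101], [0.417, -0.226, 0.117], [0.405, -0.225, 0.117], [0.43, -0.217, 0.117], [0.417, -0.221, 0.115], [0.405, -0.229, 0.111], [0.43, -0.213, 0.114], [0.413, -0.225, 0.108], [0.401, -0.217, 0.112], [0.417, -0.227, 0.103], [0.405, -0.219, 0.106], [0.434, -0.21, 0.106], [0.409, -0.217, 0.103]]
rail 0.155 261 [0.6464 0.0847 0.1631] 0.16391453745544807 ((648.9417114257812, 66.01277923583984), (306.62908935546875, 40.225128173828125), 78.14935302734375)
rail 0.178 288 [0.6689 0.1426 0.1858] 0.18591478830729102 ((667.9771728515625, 134.66082763671875), (164.9184112548828, 39.857566833496094), 81.46817779541016)
```

View pics/rail_t.png

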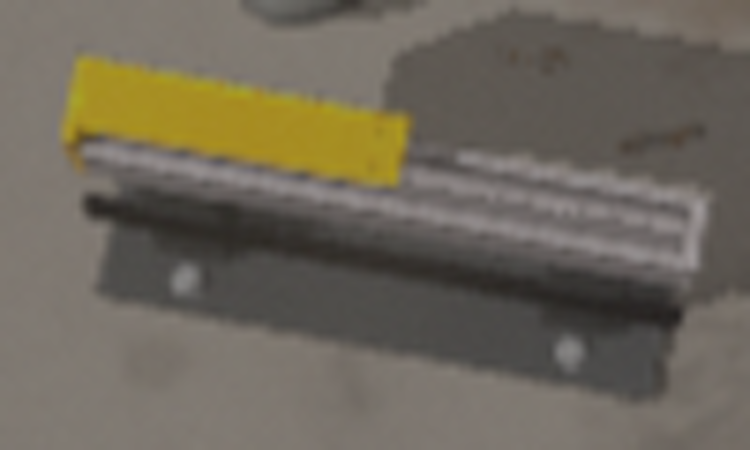

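View pics/rail_s.png

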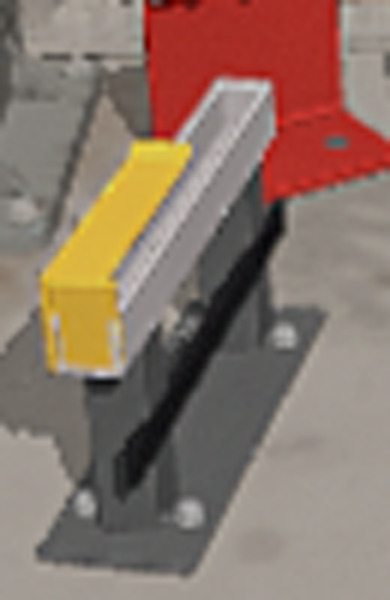

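View pics/h_t.png

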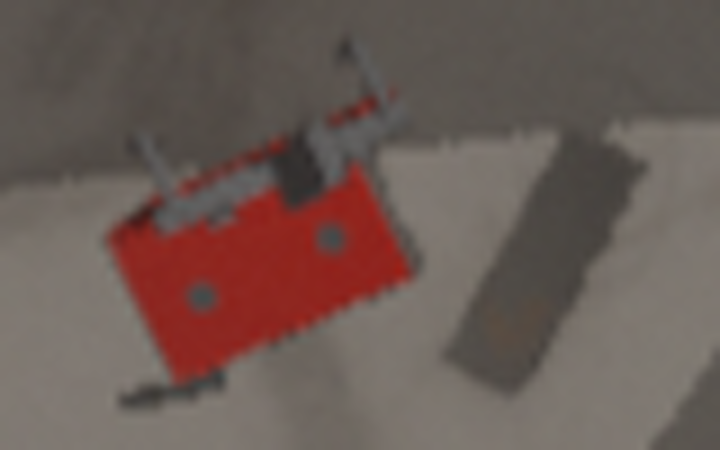

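View pics/h_s.png

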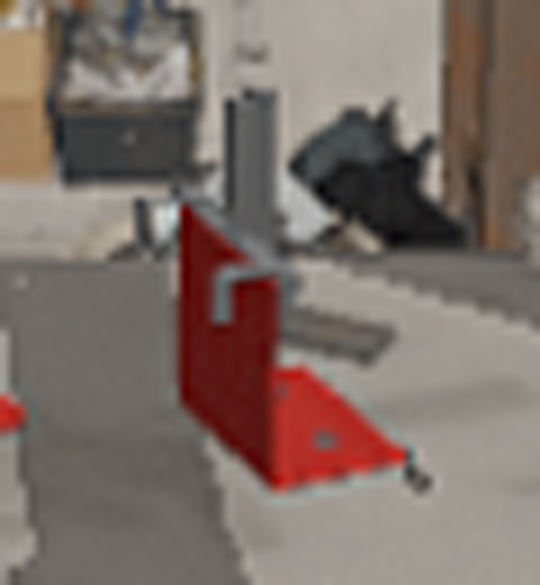

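```bash
cat > fit.py <<'E'
from h import *
from scipy.optimize import least_squares
def box(lo,hi): return (np.array(lo)+np.array(hi))/2,(np.array(hi)-np.array(lo))/2
def sd(P,b):
    q=abs(P-b[0])-b[1]; return np.linalg.norm(np.maximum(q,0),axis=1)+np.minimum(q.max(1),0)
mm=.001
HB=[box([-.054,-.055,0],[.016,.055,.008]),box([.008,-.055,0],[.016,.055,.11]),box([-.012,-.005,.1],[.012,.005,.18]),
 box([.016,.043,.110],[.041,.050,.117]),box([.016,-.050,.110],[.041,-.043,.117]),
 box([.034,.043,.09],[.041,.050,.117]),box([.034,-.050,.09],[.041,-.043,.117])]
def toloc(P,p):
    c,s=np.cos(p[2]),np.sin(p[2]); d=P-np.array([p[0],p[1],0]); return np.stack([c*d[:,0]+s*d[:,1],-s*d[:,0]+c*d[:,1],d[:,2]],1)
def toworld(L,p):
    c,s=np.cos(p[2]),np.sin(p[2]); L=np.atleast_2d(L); return np.stack([p[0]+c*L[:,0]-s*L[:,1],p[1]+s*L[:,0]+c*L[:,1],L[:,2]],1)
def fit(P,B,p0,clip=.01):
    f=lambda p:np.min([abs(sd(toloc(P,p),b)) for b in B],0)
    s=least_squares(f,p0,loss='soft_l1',f_scale=.003,x_scale=[.01,.01,.1],diff_step=1e-4)
    return s.x,np.median(f(s.x))
def edges(b):
    import itertools
    c,h=b; V=[c+h*np.array(s) for s in itertools.product([-1,1],repeat=3)]
    return [(V[i],V[j]) for i in range(8) for j in range(i+1,8) if sum(abs(V[i]-V[j])>1e-9)==1]
def draw(im,BP,win,k,name):
    a,b,c,d=win; o=cv2.resize(im['pixels'][b:d,a:c],None,fx=k,fy=k,interpolation=cv2.INTER_CUBIC).copy()
    for B,p,col in BP:
        for bx in B:
            for e in edges(bx):
                q=(proj(im,toworld(np.array(e),p))-[a,b]+.5)*k-.5
                cv2.line(o,tuple(int(v) for v in q[0].round()),tuple(int(v) for v in q[1].round()),col,1,cv2.LINE_AA)
    save(o,name)
E
cat > go1.py <<'E'
from fit import *
ims={n:load(n) for n in('top','side')}
def red(im):
    hsv=cv2.cvtColor(im['pixels'],cv2.COLOR_RGB2HSV); return (((hsv[...,0]<6)|(hsv[...,0]>174))&(hsv[...,1]>150)).reshape(-1)
A=[]
for n,im in ims.items():
    w=world(im).reshape(-1,3); k=(np.hypot(w[:,0]-.42,w[:,1]+.275)<.09)&((w[:,2]>.02)|(red(im)&(w[:,2]>0)))
    A.append(w[k]); print(n,fit(w[k],HB,[.42,-.27,.43]))
ph,_=fit(np.vstack(A),HB,[.42,-.27,.43]); print('hanger',ph)
# rail
RB=[box([0,-.150,.13],[.006,.150,.165]),box([.030,-.150,.13],[.036,.150,.165])]
CV=[box([.0,-.002,.181],[.036,.150,.185])]
A=[];F=[]
for n,im in ims.items():
    w=world(im).reshape(-1,3); hsv=cv2.cvtColor(im['pixels'],cv2.COLOR_RGB2HSV).reshape(-1,3)
    y=(abs(hsv[:,0].astype(int)-26)<6)&(hsv[:,1]>170)
    k=(abs(w[:,0]-.65)<.1)&(abs(w[:,1]-.07)<.2)&(w[:,2]>.12)&(w[:,2]<.2)
    kc=k&y&(w[:,2]>.178); c=cv2.minAreaRect((w[kc][:,:2]*1000).astype(np.float32)); print(n,'cover',c, np.percentile(w[kc][:,2],[5,50,95]))
    # axis by PCA
    q=w[k&~y]; 
    for ang in np.deg2rad([-9,-10,-11,-12]):
        u=np.cos(ang)*q[:,0]+np.sin(ang)*q[:,1]; v=-np.sin(ang)*q[:,0]+np.cos(ang)*q[:,1]
        # placeholder
    A.append(q)
    print(n,fit(q[(q[:,2]<.172)],RB,[.62,.07,-.18]))
E
python3 go1.py
```

```text
top (array([ 0.41574189, -0.27468077,  0.41949079]), np.float64(0.0021355730270728335))
side (array([ 0.42036898, -0.27206556,  0.41671186]), np.float64(0.001458168049887203))
hanger [ 0.41980553 -0.27268478  0.41974101]
top cover ((669.6101684570312, 134.06341552734375), (153.6826629638672, 38.827392578125), 82.36189270019531) [0.180612   0.18596419 0.19142405]
top (array([ 0.62495953,  0.06887562, -0.19231807]), np.float64(0.0018817398791351784))
side cover ((669.633544921875, 135.34347534179688), (162.91456604003906, 36.43518829345703), 81.76583099365234) [0.18214878 0.18596156 0.18848764]
side (array([ 0.62787555,  0.07148766, -0.19894066]), np.float64(0.0011496489851236663))
```

```bash
cat > go2.py <<'E'
from fit import *
ims={n:load(n) for n in('top','side')}
ph=[.4195,-.2730,.4195]; pr=[.627,.070,-.195]
RB=[box([0,-.150,.135],[.006,.150,.165]),box([.030,-.150,.135],[.033,.150,.165])]
CV=[box([.0,-.002,.185],[.036,.150,.185])]
draw(ims['top'],[(RB,pr,(0,255,0)),(CV,pr,(0,0,255))],(205,95,305,155),7.5,'o1')
draw(ims['side'],[(RB,pr,(0,255,0)),(CV,pr,(0,0,255))],(145,150,220,250),6,'o2')
draw(ims['top'],[(HB,ph,(0,255,0))],(320,165,400,215),9,'o3')
draw(ims['side'],[(HB,ph,(0,255,0))],(215,130,275,195),9,'o4')
E
python3 go2.py
```

```text
(no output)
```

View pics/o1.png

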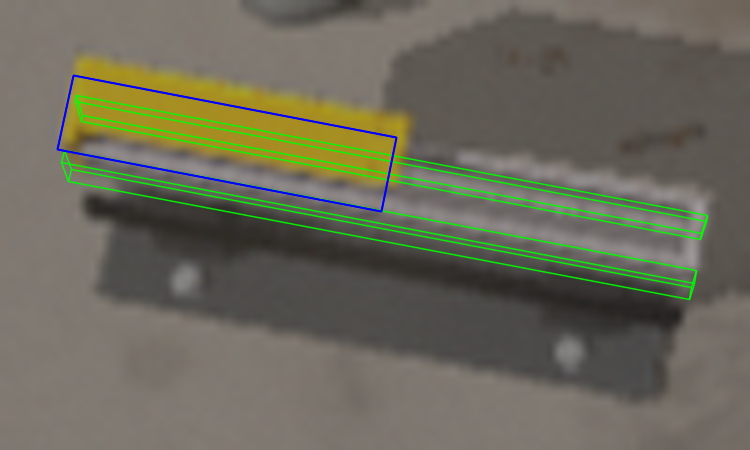

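View pics/o2.png

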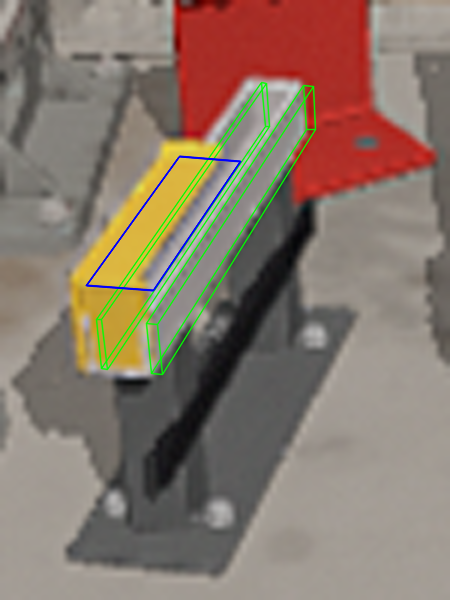

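View pics/o3.png

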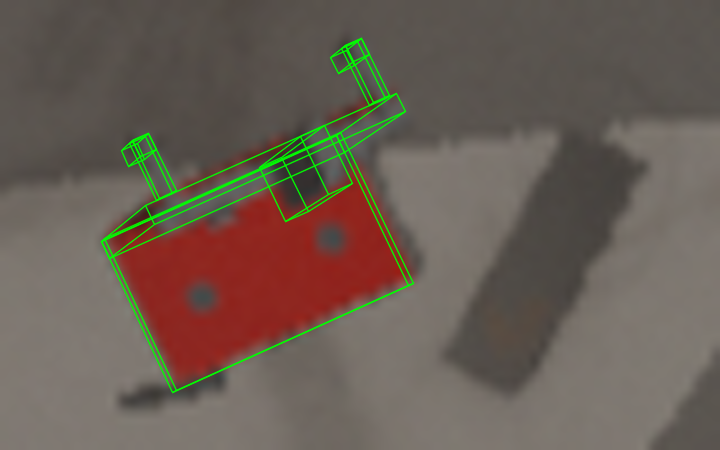

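View pics/o4.png

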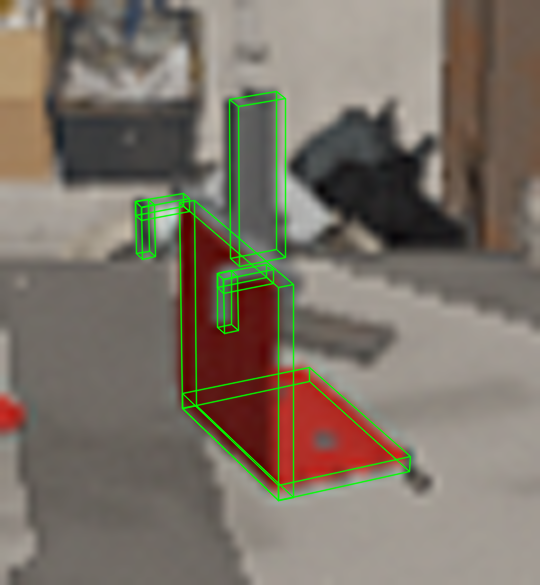

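```bash
cat > go3.py <<'E'
from fit import *
im=load('top'); s=load('side')
def z(im,a,b,c,d,k,name):
    o=cv2.resize(im['pixels'][b:d,a:c],None,fx=k,fy=k,interpolation=cv2.INTER_NEAREST).copy()
    o=np.clip(o*1.4,0,255).astype(np.uint8)
    for u in range(a,c,5): cv2.putText(o,str(u),((u-a)*k,8),0,.33,(0,255,0),1)
    for v in range(b,d,5): cv2.putText(o,str(v),(0,(v-b)*k+k//2+4),0,.33,(0,255,0),1)
    return o
A=z(im,210,98,256,128,16,'a');B=z(im,256,105,302,135,16,'b');save(np.vstack([A[:300],B[:300]]) if 0 else A,'za');save(B,'zb')
save(z(s,152,155,200,220,9,'c'),'zc')
E
python3 go3.py
```

```text
(no output)
```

View pics/za.png

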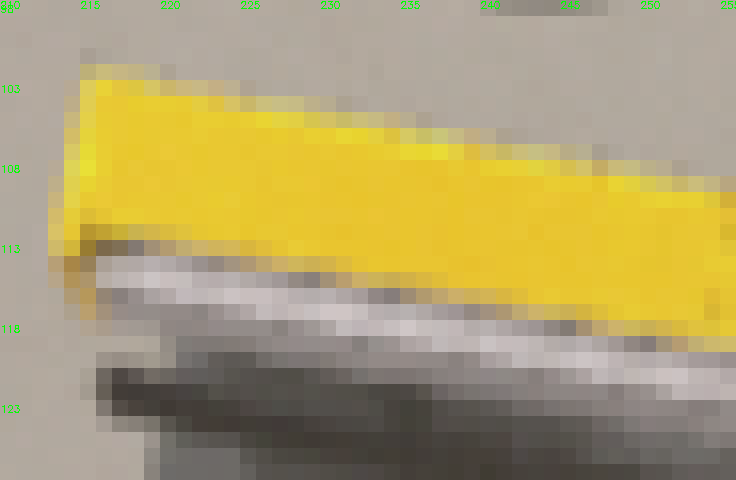

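View pics/zb.png

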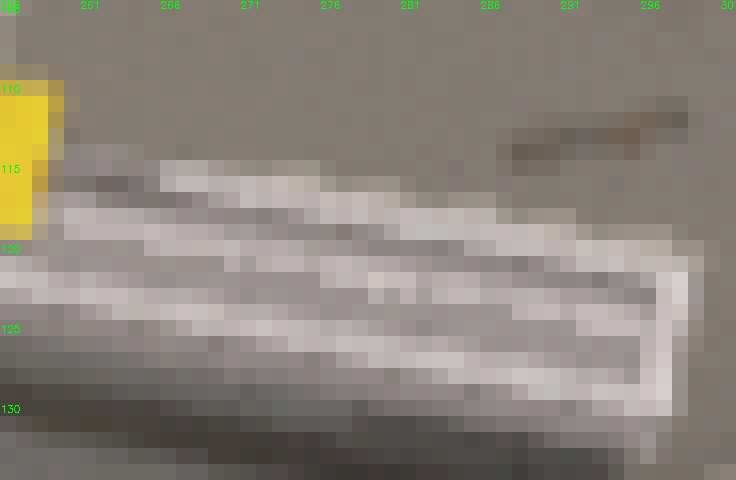

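View pics/zc.png

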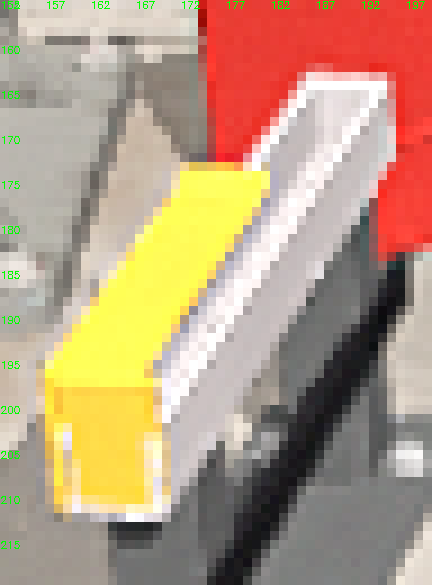

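```bash
cat > go4.py <<'E'
from fit import *
def bp(im,p,z):
    d=im['R'].T@np.linalg.inv(im['K'])@np.array([*p,1.]); c=-im['R'].T@im['t']; return c+d*(z-c[2])/d[2]
im=load('top'); s=load('side')
def line(im,roi,lab,thr):
    pass
for n,I,pts in(('top',im,[(216,114.5),(225,116),(240,118.8),(256,122),(272,124.8),(285,127),(297.5,129.5)]),('side',s,[(170,199.5),(193,163.5)])):
    Q=np.array([bp(I,p,.165) for p in pts]); print(n,Q.round(4).tolist()); d=Q[-1]-Q[0]; print(np.linalg.norm(d),'yaw',np.degrees(np.arctan2(-d[1],-d[0]) if d[1]<0 else np.arctan2(d[1],d[0])))
    a=np.polyfit(Q[:,1],Q[:,0],1); print('x = %.4f + %.4f y'%(a[1],a[0]),'yaw',np.degrees(-np.arctan(a[0])))
for p in [(214.5,102),(258.8,110),(213.5,113.5),(258,119)]: print(bp(im,p,.185).round(4))
for p in [(156.5,196.5),(171.5,173),(182,174.5),(168.5,197)]: print('s',bp(s,p,.185).round(4))
# hanger silhouette fit
def red(im):
    hsv=cv2.cvtColor(im['pixels'],cv2.COLOR_RGB2HSV); return (((hsv[...,0]<8)|(hsv[...,0]>172))&(hsv[...,1]>120)).astype(np.uint8)*255
from scipy.optimize import minimize
wins={'top':(325,172,372,214),'side':(228,148,264,188)}
def cost(p,which,show=None):
    tot=0
    for n in which:
        I=im if n=='top' else s; a,b,c,d=wins[n]; k=8
        m=cv2.resize(red(I)[b:d,a:c],None,fx=k,fy=k,interpolation=cv2.INTER_LINEAR)>127
        o=np.zeros(m.shape,np.uint8)
        def hull(bx):
            V=np.array([v for e in edges(bx) for v in e]); q=(proj(I,toworld(V,p))-[a,b]+.5)*k-.5
            return cv2.convexHull((q*16).astype(np.int32))
        for bx in HB[:2]: cv2.fillConvexPoly(o,hull(bx),1,shift=4)
        for bx in HB[2:3]+HB[3:] : cv2.fillConvexPoly(o,hull(bx),0,shift=4)
        ig=np.zeros(m.shape,np.uint8)
        for bx in [box([.0,-.055,.095],[.016,.055,.12]),HB[2]]: cv2.fillConvexPoly(ig,hull(bx),1,shift=4)
        tot+=((m!=(o>0))&(ig==0)).sum()/k/k
    return tot
for wh in(['top'],['side'],['top','side']):
    b=None
    for st in([.42,-.272,.42],[.424,-.275,.42]):
        q=minimize(cost,st,args=(wh,),method='Nelder-Mead',options=dict(initial_simplex=np.array(st)+np.array([[0,0,0],[.004,0,0],[0,.004,0],[0,0,.04]]),xatol=1e-5,fatol=.01))
        print(wh,q.x.round(4),q.fun)
E
python3 go4.py
```

```text
top [[0.6621, 0.2059, 0.165], [0.6566, 0.1743, 0.165], [0.6465, 0.1218, 0.165], [0.6349, 0.0658, 0.165], [0.6248, 0.01, 0.165], [0.6168, -0.0353, 0.165], [0.6078, -0.0788, 0.165]]
0.28975046952781097 yaw 79.20746261517954
x = 0.6230 + 0.1908 y yaw -10.800961334733568
side [[0.6617, 0.1912, 0.165], [0.612, -0.0812, 0.165]]
0.2768922944567684 yaw 79.66006115221359
x = 0.6269 + 0.1825 y yaw -10.339938847786417
[0.7007 0.2096 0.185 ]
[0.6718 0.056  0.185 ]
[0.6595 0.2125 0.185 ]
[0.6398 0.0588 0.185 ]
s [0.6995 0.2064 0.185 ]
s [0.6748 0.0399 0.185 ]
s [0.6373 0.0529 0.185 ]
s [0.662  0.2108 0.185 ]
['top'] [ 0.4222 -0.274   0.4471] 37.03125
['top'] [ 0.4221 -0.274   0.4466] 37.0625
['side'] [ 0.4217 -0.2817  0.3763] 36.375
['side'] [ 0.4213 -0.2817  0.389 ] 36.640625
['top', 'side'] [ 0.4217 -0.2746  0.4128] 93.640625
['top', 'side'] [ 0.4218 -0.2747  0.3984] 94.0
```

B is the target, with its origin at about (0.4215, -0.274) and a yaw of 24°. The lip centre of rail_bay is at about (0.624, -0.003), with a rail yaw of -10.6°. These agree with the rail height (0.165), the roughly 300 mm length and the reach. Moving now, high and round the front.

step_arm([
  [[2,-1,4],[0,0,3],-1],
  [[5,-3.5,7],[0,0,7],-1],
  [[8,-6,10],[0,0,11],-1],
  [[11,-9,12],[0,0,15],-1],
  [[14,-12,14],[0,0,20],-1],
  [[17,-15.5,15],[0,0,24],-1],
  [[20,-19,15],[0,0,28],-1],
  [[23,-22.5,15],[0,0,32],-1],
  [[26,-26,15],[0,0,36],-1],
  [[28,-29,15],[0,0,40.3],-1],
])

```text
time: 0.93
position: [0.4391, 0.3639, 0.3807]
orientation: [-180.0, 0.0, -155.8]
ft_force: [0.9, -0.2, 0.7]
width: 0.0853
```

step_arm([
  [[0.5,-4,0],[0,0,0],-1],
  [[1,-8,0],[0,0,0],-1],
  [[1.5,-12,0],[0,0,0],-1],
  [[2,-16,0],[0,0,0],-1],
  [[2,-20,0],[0,0,0],-1],
  [[2,-24,0],[0,0,0],-1],
  [[1,-28,0],[0,0,0],-1],
  [[0,-32,0],[0,0,0],-1],
  [[-1,-36,0],[0,0,0],-1],
  [[-1.5,-40,-1],[0,0,0],-1],
])

```text
time: 1.77
position: [0.4224, -0.036, 0.3721]
orientation: [-179.9, 0.2, -156.0]
ft_force: [1.1, -0.6, -0.9]
width: 0.0854
```

```bash
python3 -c "
from h import *
s=r.state();print(s['joints'].round(1),s['position'].round(4),s['orientation'].round(2))"
```

```text
[  6.6  -3.6  -5.1 108.4  -0.3  75.1 115.6] [ 0.4224 -0.036   0.3721] [-1.7993e+02  1.5000e-01 -1.5601e+02]
```

step_arm([
  [[0,0,0],[0,0,0],-1],
  [[0,0,0],[0,0,0],-1],
])

```text
time: 1.93
position: [0.422, -0.0366, 0.37]
orientation: [180.0, -0.1, -156.3]
ft_force: [-0.3, 1.4, -0.6]
width: 0.0856
```

step_arm([
  [[0,-4,0],[0,0,0.3],-1],
  [[0,-8,0],[0,0,0.3],-1],
  [[0,-12,0],[0,0,0.3],-1],
  [[0,-16,-2],[0,0,0.3],-1],
  [[0,-19.5,-4],[0,0,0.3],-1],
  [[0,-22,-7],[0,0,0.3],-1],
  [[0,-23.7,-10],[0,0,0.3],-1],
  [[0,-23.7,-12],[0,0,0.3],-1],
  [[0,-23.7,-12],[0,0,0.3],-1],
])

```text
time: 2.68
position: [0.4208, -0.2694, 0.2459]
orientation: [179.6, -0.3, -155.7]
ft_force: [0.3, 0.8, -0.8]
width: 0.0858
```

```bash
cat > look.py <<'E'
import sys
from fit import *
tag=sys.argv[1]; s_=r.state(); print(s_['time'],s_['joints'].round(1),s_['position'].round(4),s_['orientation'].round(2),s_['ft_force'].round(1),s_['width'])
tw=[int(v) for v in sys.argv[2].split(',')]; sw=[int(v) for v in sys.argv[3].split(',')]
for n,w in(('top',tw),('side',sw)):
    im=grab(n); k=min(800/(w[2]-w[0]),600/(w[3]-w[1]))
    save(cv2.resize(im['pixels'][w[1]:w[3],w[0]:w[2]],None,fx=k,fy=k,interpolation=cv2.INTER_CUBIC),f'{tag}_{n}')
E
python3 look.py g1 310,150,400,220 200,90,290,200
```

```text
2.6833 [ 21.9  10.9   8.7 109.7  -1.9  60.1 145.6] [ 0.4208 -0.2694  0.2459] [ 179.58   -0.31 -155.72] [ 0.3  0.8 -0.8] 0.0857827837369817
```

View pics/g1_side.png

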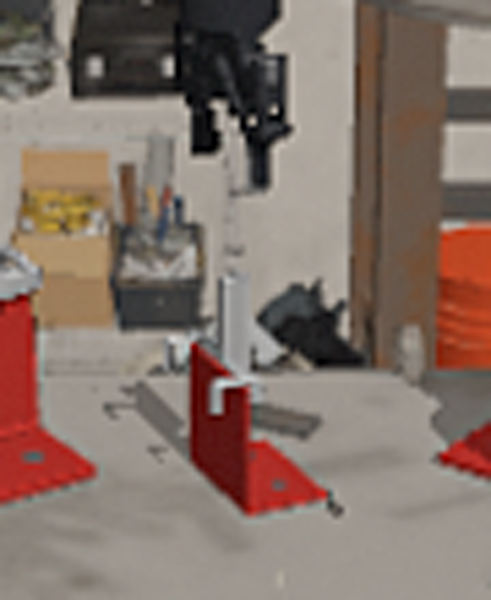

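View pics/g1_top.png

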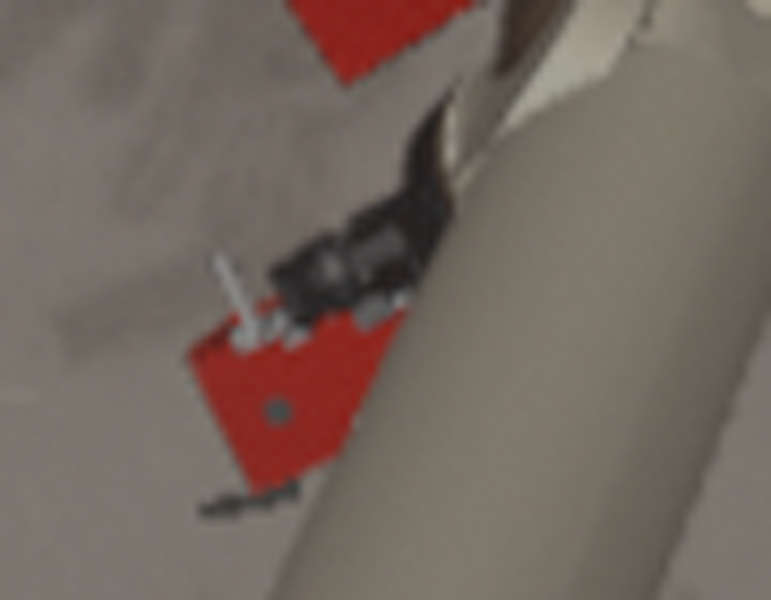

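The position looks good over the tab at side crop (235,270), but joint 7 is 2° from its limit. I'll use the half-turn-equivalent grasp instead.

step_arm([
  [[0,0,1],[0,0,-7],-1],
  [[0,0,1],[0,0,-14],-1],
  [[0,0,1],[0,0,-21],-1],
  [[0,0,1],[0,0,-28],-1],
  [[0,0,1],[0,0,-35],-1],
  [[0,0,1],[0,0,-42],-1],
  [[0,0,1],[0,0,-49],-1],
  [[0,0,1],[0,0,-56],-1],
  [[0,0,1],[0,0,-63],-1],
  [[0,0,1],[0,0,-70],-1],
])

```text
time: 3.62
position: [0.4251, -0.2702, 0.2633]
orientation: [179.9, 0.2, 134.1]
ft_force: [-0.2, -0.1, 0.1]
width: 0.0856
```

```bash
cat > st.py <<'E'
from bench import r
s=r.state();print(round(s['time'],2),s['joints'].round(1),s['position'].round(4),s['orientation'].round(2),s['ft_force'].round(1),s['ft_torque'].round(2),round(s['width'],4))
E
python3 st.py
```

```text
3.62 [ 15.1   9.9  16.1 108.8  -3.2  61.5  76.6] [ 0.4251 -0.2702  0.2633] [179.87   0.2  134.11] [-0.2 -0.1  0.1] [-0.02  0.02  0.01] 0.0856
```

step_arm([
  [[0,0,0],[0,0,-7],-1],
  [[0,0,0],[0,0,-14],-1],
  [[0,0,0],[0,0,-21],-1],
  [[0,0,0],[0,0,-28],-1],
  [[0,0,0],[0,0,-35],-1],
  [[0,0,0],[0,0,-42],-1],
  [[0,0,0],[0,0,-49],-1],
  [[0,0,0],[0,0,-56],-1],
  [[0,0,0],[0,0,-63],-1],
  [[0,0,0],[0,0,-70],-1],
])

```text
time: 4.45
position: [0.4252, -0.2702, 0.2632]
orientation: [179.8, -0.1, 64.1]
ft_force: [0.4, -0.4, 0.2]
width: 0.0854
```

step_arm([
  [[0,0,0],[0,0,-7],-1],
  [[0,0,0],[0,0,-14],-1],
  [[0,0,0],[0,0,-21],-1],
  [[0,0,0],[0,0,-28],-1],
  [[0,0,0],[0,0,-35],-1],
  [[0,0,0],[0,0,-40],-1],
  [[0,0,0],[0,0,-40],-1],
  [[0,0,0],[0,0,-40],-1],
])

```text
time: 5.12
position: [0.4246, -0.2704, 0.2624]
orientation: [179.9, -0.2, 24.6]
ft_force: [0.1, -0.2, -0.4]
width: 0.0854
```

```bash
python3 st.py
```

```text
5.12 [  4.3  10.5  28.5 109.1  -5.8  61.5 -30.2] [ 0.4246 -0.2704  0.2624] [ 1.799e+02 -1.500e-01  2.459e+01] [ 0.1 -0.2 -0.4] [-0.03 -0.03 -0.01] 0.0854
```

step_arm([
  [[-0.3,-0.4,-2],[0,0,-0.5],-1],
  [[-0.3,-0.4,-5],[0,0,-0.5],-1],
  [[-0.3,-0.4,-8],[0,0,-0.5],-1],
  [[-0.3,-0.4,-10.5],[0,0,-0.5],-1],
  [[-0.3,-0.4,-12.1],[0,0,-0.5],-1],
  [[-0.3,-0.4,-12.1],[0,0,-0.5],-1],
  [[-0.3,-0.4,-12.1],[0,0,-0.5],-1],
])

```text
time: 5.7
position: [0.4202, -0.2749, 0.1398]
orientation: [-180.0, 0.0, 23.9]
ft_force: [0.5, 0.7, 0.5]
width: 0.0858
```

```bash
python3 look.py g2 310,150,400,220 210,120,270,190
```

```text
5.7 [  7.8  20.2  26.6 115.9 -12.3  46.6 -24.5] [ 0.4202 -0.2749  0.1398] [-1.7996e+02  2.0000e-02  2.3930e+01] [0.5 0.7 0.5] 0.085832199149262
```

View pics/g2_side.png

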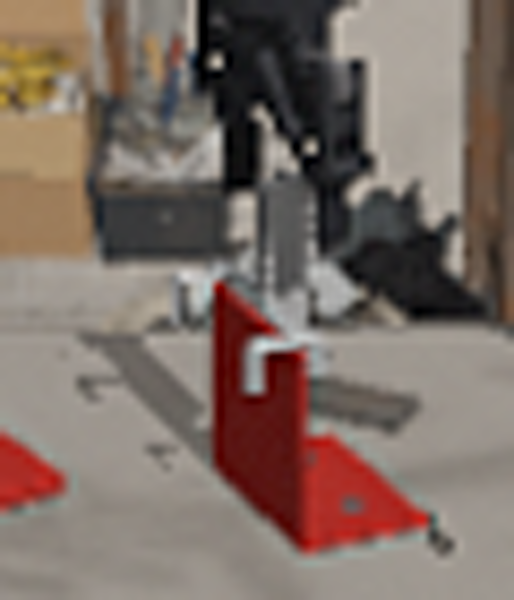

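The tab (287,230) stands between the two open fingers, at (240,160) and (335,210). Closing.

step_arm([
  [[0,0,0],[0,0,0],0],
  [[0,0,0],[0,0,0],0.5],
  [[0,0,0],[0,0,0],1],
  [[0,0,0],[0,0,0],1],
  [[0,0,0],[0,0,0],1],
  [[0,0,0],[0,0,0],1],
  [[0,0,0],[0,0,0],1],
  [[0,0,0],[0,0,0],1],
], grip_force=80)

```text
time: 6.47
position: [0.4199, -0.2749, 0.1397]
orientation: [-180.0, -0.0, 23.8]
ft_force: [-0.1, 2.1, 2.8]
width: 0.0089
```

step_arm([
  [[0,0,1],[0,0,0],1],
  [[0,0,3],[0,0,0],1],
  [[0,0,6],[0,0,0],1],
  [[0,0,9],[0,0,0],1],
  [[0,0,12],[0,0,0],1],
  [[0,0,14],[0,0,0],1],
  [[0,0,14],[0,0,0],1],
])

```text
time: 7.05
position: [0.422, -0.2771, 0.2845]
orientation: [179.6, -0.3, 23.8]
ft_force: [0.8, -1.2, -3.0]
width: 0.009
```

step_arm([
  [[1,3,0],[0,0,-5],1],
  [[2,6,0],[0,0,-10],1],
  [[4,10,0],[0,0,-15],1],
  [[5.5,13,0],[0,0,-20],1],
  [[7,16,0],[0,0,-25],1],
  [[8.5,19,0],[0,0,-30],1],
  [[10,22,0],[0,0,-34],1],
  [[11.5,25,0],[0,0,-34],1],
  [[12.5,27.5,0],[0,0,-34],1],
  [[13,28.2,0],[0,0,-34],1],
])

```text
time: 7.88
position: [0.5502, 0.0129, 0.2778]
orientation: [-179.9, 0.1, -9.8]
ft_force: [0.5, 0.9, -3.4]
width: 0.009
```

step_arm([
  [[0,0,0],[0,0,0],1],
  [[0,0,0],[0,0,0],1],
])

```text
time: 8.05
position: [0.5491, 0.0062, 0.2783]
orientation: [179.9, 0.1, -10.2]
ft_force: [0.2, -1.0, -4.0]
width: 0.0091
```

```bash
python3 st.py; python3 look.py g3 200,80,320,170 140,80,260,240
```

```text
8.05 [-20.6  14.5  20.4 101.6  -5.4  65.1 -98.6] [0.5491 0.0062 0.2783] [ 1.7989e+02  1.4000e-01 -1.0180e+01] [ 0.2 -1.  -4. ] [-0.05 -0.05 -0.01] 0.0091
8.05 [-20.6  14.5  20.4 101.6  -5.4  65.1 -98.6] [0.5491 0.0062 0.2783] [ 1.7989e+02  1.4000e-01 -1.0180e+01] [ 0.2 -1.  -4. ] 0.009111396906786123
```

View pics/g3_side.png

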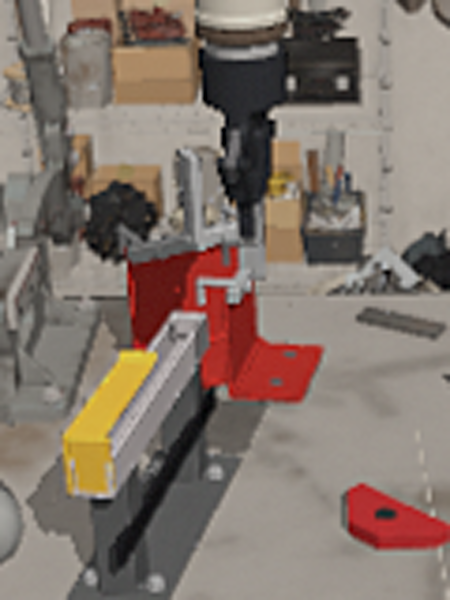

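View pics/g3_top.png

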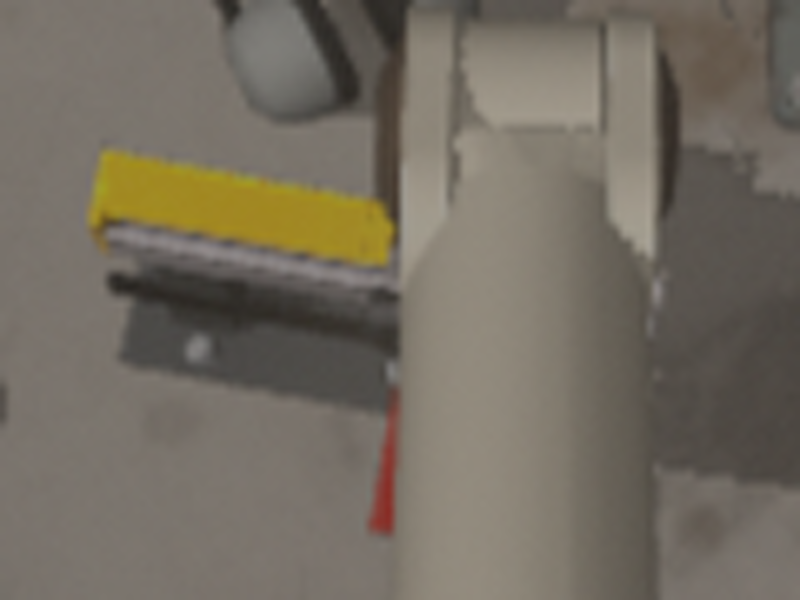

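```bash
cat > go5.py <<'E'
from fit import *
im=load('side'); w=world(im).reshape(-1,3)
st=r.state(); p=st['position']; print(p)
zb=p[2]+.0187-.160; yaw=np.deg2rad(st['orientation'][2])
hsv=cv2.cvtColor(im['pixels'],cv2.COLOR_RGB2HSV).reshape(-1,3); red=((hsv[:,0]<6)|(hsv[:,0]>174))&(hsv[:,1]>150)
k=(np.hypot(w[:,0]-p[0],w[:,1]-p[1])<.09)&(w[:,2]<zb+.13)&(w[:,2]>zb-.02)&red
P=w[k].copy()
f=lambda q:np.min([abs(sd(toloc(P-[0,0,q[3]],q[:3]),b)) for b in HB],0)
s=least_squares(f,[p[0],p[1],yaw,zb],loss='soft_l1',f_scale=.003,x_scale=[.01,.01,.1,.01],diff_step=1e-4)
q=s.x; print(len(P),'hanger',q.round(4),'yaw',np.degrees(q[2]),'exp zb',zb,np.median(f(q)))
HZ=[(c+[0,0,q[3]],h) for c,h in HB]
pr=[.6331,.0626,np.deg2rad(-10.6)]
RB=[box([0,-.150,.135],[.006,.150,.165]),box([.030,-.150,.135],[.033,.150,.165])]
draw(im,[(HZ,q[:3],(0,255,0)),(RB,pr,(0,0,255))],(150,120,230,220),6,'o5')
d=q[:2]-p[:2]; print('offset hanger-frame',np.cos(q[2])*d[0]+np.sin(q[2])*d[1],-np.sin(q[2])*d[0]+np.cos(q[2])*d[1])
E
python3 go5.py
```

```text
[0.54901473 0.00457515 0.27898675]
437 hanger [ 0.5473  0.0072 -0.1884  0.1401] yaw -10.79421030876667 exp zb 0.13768675363515095 0.0008771561112467848
offset hanger-frame -0.0021490816536696776 0.0022294326374329297
```

View pics/o5.png

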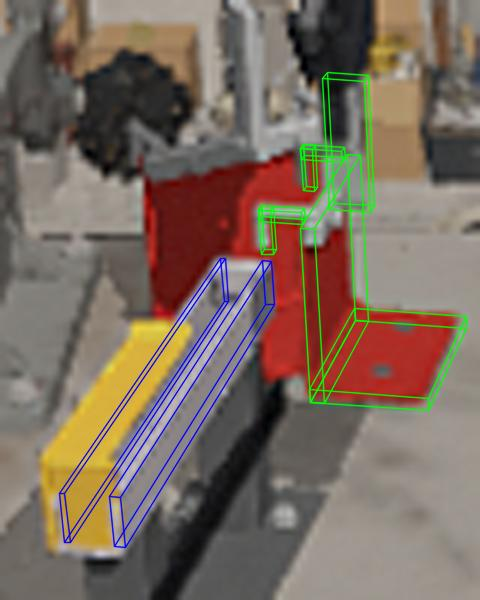

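step_arm([
  [[0,-0.2,-1.5],[0,0,-0.4],1],
  [[1.5,-0.4,-2.3],[0,0,-0.4],1],
  [[3,-0.6,-2.3],[0,0,-0.4],1],
  [[4.3,-0.75,-2.3],[0,0,-0.4],1],
  [[5.2,-0.75,-3.3],[0,0,-0.4],1],
  [[5.2,-0.75,-4.3],[0,0,-0.4],1],
  [[5.2,-0.75,-4.3],[0,0,-0.4],1],
])

```text
time: 8.73
position: [0.6, -0.0024, 0.234]
orientation: [179.9, 0.2, -10.7]
ft_force: [-1.1, -0.0, -4.0]
width: 0.0093
```

```bash
python3 st.py; python3 look.py g4 240,90,310,145 155,130,215,190; sed -i "s/0.*'o5'/&/" go5.py; python3 go5.py
```

```text
8.73 [-17.9  22.5  20.2  97.3  -8.5  62.1 -95.9] [ 0.6    -0.0024  0.234 ] [179.9    0.23 -10.74] [-1.1 -0.  -4. ] [ 0.06  0.2  -0.04] 0.0093
8.7333 [-17.9  22.5  20.2  97.3  -8.5  62.1 -95.9] [ 0.6    -0.0024  0.234 ] [179.9    0.23 -10.74] [-1.1 -0.  -4. ] 0.009326843269170456
[ 0.60092423 -0.00188036  0.23595354]
476 hanger [ 0.603  -0.0022 -0.1864  0.0972] yaw -10.67954585722212 exp zb 0.09465353691365144 0.0010260309757048128
offset hanger-frame 0.002140061429774884 0.00011372187370987908
```

View pics/g4_side.png

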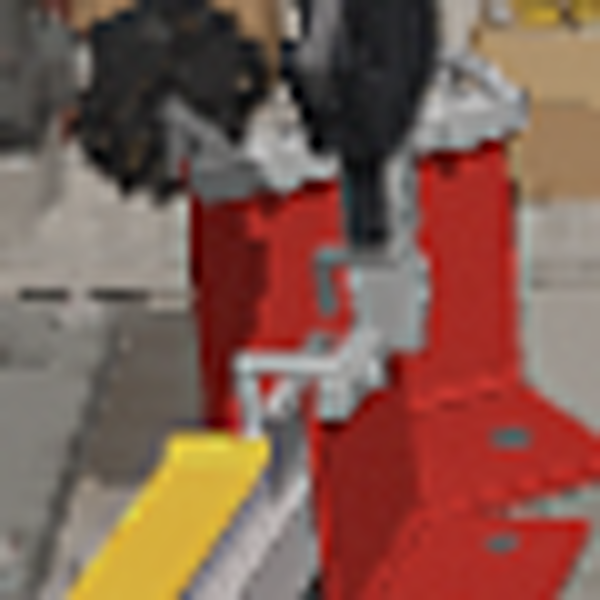

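View pics/o5.png

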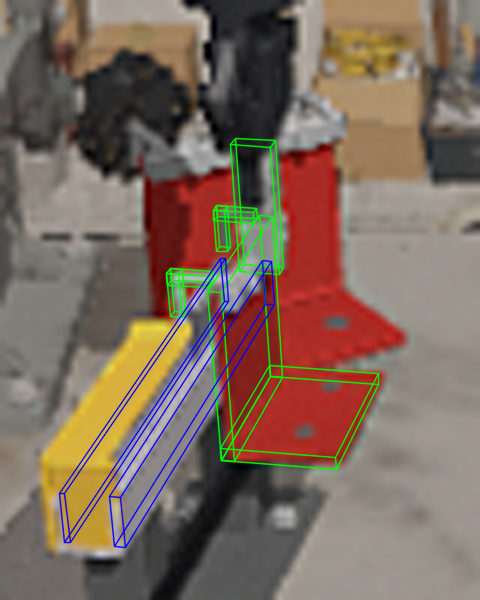

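In side crop g4, the left hook nose is at (250,400), above the channel and behind the lip band (240,560)→(300,480). The fit puts the grip at -23 mm in the rail frame, and the free range is -31 to -22. I'll move it back 3 mm and lower.

step_arm([
  [[-0.3,0.05,0],[0,0,0],1],
  [[-0.3,0.05,-0.5],[0,0,0],1],
  [[-0.3,0.05,-1],[0,0,0],1],
  [[-0.3,0.05,-1.5],[0,0,0],1],
  [[-0.3,0.05,-2],[0,0,0],1],
  [[-0.3,0.05,-2.4],[0,0,0],1],
  [[-0.3,0.05,-2.4],[0,0,0],1],
])

```text
time: 9.42
position: [0.5982, -0.0002, 0.2113]
orientation: [180.0, 0.1, -10.6]
ft_force: [-1.1, -0.1, -4.1]
width: 0.0092
```

```bash
python3 st.py; python3 look.py g5 240,90,310,145 155,140,205,190
```

```text
9.42 [-17.9  23.5  19.8  98.9  -9.   59.3 -95.5] [ 5.982e-01 -2.000e-04  2.113e-01] [ 1.7997e+02  1.1000e-01 -1.0610e+01] [-1.1 -0.1 -4.1] [ 0.03  0.05 -0.01] 0.0092
9.4167 [-17.9  23.5  19.8  98.9  -9.   59.3 -95.5] [ 5.982e-01 -2.000e-04  2.113e-01] [ 1.7997e+02  1.1000e-01 -1.0610e+01] [-1.1 -0.1 -4.1] 0.00921737180468052
```

View pics/g5_side.png

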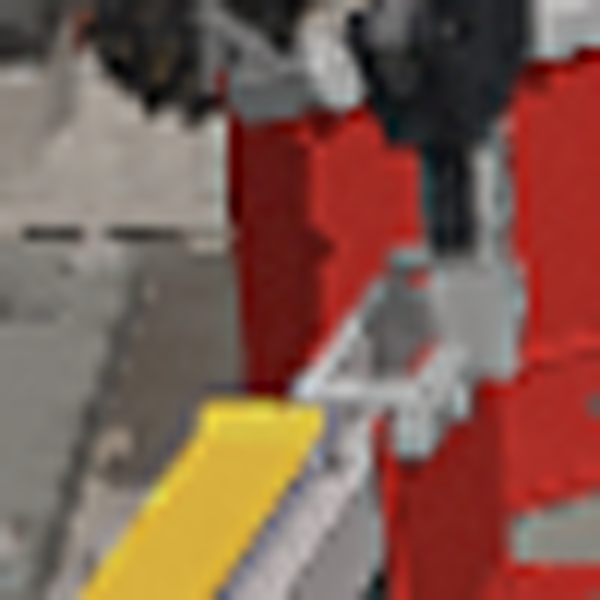

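step_arm([
  [[0,0,-0.3],[0,0,0],1],
  [[0,0,-0.6],[0,0,0],1],
  [[0,0,-0.9],[0,0,0],1],
  [[0,0,-1.1],[0,0,0],1],
  [[0,0,-1.1],[0,0,0],1],
])

```text
time: 9.93
position: [0.5985, -0.0003, 0.201]
orientation: [180.0, 0.1, -10.6]
ft_force: [-0.1, -0.5, -3.3]
width: 0.0092
```

step_arm([
  [[0,0,-0.1],[0,0,0],1],
  [[0,0,-0.2],[0,0,0],1],
  [[0,0,-0.3],[0,0,0],1],
  [[0,0,-0.3],[0,0,0],1],
])

```text
time: 10.27
position: [0.5989, -0.0003, 0.1985]
orientation: [180.0, 0.0, -10.6]
ft_force: [0.2, 0.7, -3.2]
width: 0.0094
```

```bash
python3 st.py
```

```text
10.27 [-17.7  24.3  19.6  99.6  -9.4  57.7 -95.2] [ 5.989e-01 -3.000e-04  1.985e-01] [ 1.800e+02  1.000e-02 -1.062e+01] [ 0.2  0.7 -3.2] [0.02 0.01 0.  ] 0.0094
```

Still no contact, so I'll continue in small steps.

step_arm([
  [[0,0,-0.1],[0,0,0],1],
  [[0,0,-0.2],[0,0,0],1],
  [[0,0,-0.2],[0,0,0],1],
])

```text
time: 10.52
position: [0.5989, -0.0003, 0.1965]
orientation: [180.0, 0.0, -10.6]
ft_force: [0.2, 0.1, -3.4]
width: 0.0089
```

step_arm([
  [[0,0,-0.1],[0,0,0],1],
  [[0,0,-0.15],[0,0,0],1],
  [[0,0,-0.15],[0,0,0],1],
])

```text
time: 10.77
position: [0.599, -0.0003, 0.1952]
orientation: [-180.0, -0.0, -10.6]
ft_force: [0.1, -0.5, -2.6]
width: 0.0094
```

```bash
python3 st.py
```

```text
10.77 [-17.6  24.5  19.6  99.7  -9.5  57.4 -95.2] [ 5.990e-01 -3.000e-04  1.952e-01] [-1.800e+02 -1.000e-02 -1.062e+01] [ 0.1 -0.5 -2.6] [-0.01  0.01  0.01] 0.0094
```

step_arm([
  [[0,0,-0.1],[0,0,0],1],
  [[0,0,-0.15],[0,0,0],1],
  [[0,0,-0.15],[0,0,0],1],
])

```text
time: 11.02
position: [0.5991, -0.0003, 0.1949]
orientation: [-180.0, -0.0, -10.6]
ft_force: [-3.6, 0.2, 5.6]
width: 0.0092
```

step_arm([
  [[0,0,-0.05],[0,0,0],1],
  [[0,0,-0.1],[0,0,0],1],
  [[0,0,-0.1],[0,0,0],1],
])

```text
time: 11.27
position: [0.5992, -0.0003, 0.1948]
orientation: [-179.9, -0.0, -10.6]
ft_force: [-6.5, 0.5, 11.0]
width: 0.0089
```

```bash
python3 look.py g6 240,90,310,145 155,140,205,190
```

```text
11.2667 [-17.6  24.5  19.6  99.8  -9.6  57.3 -95.1] [ 5.992e-01 -3.000e-04  1.948e-01] [-1.7995e+02 -5.0000e-02 -1.0620e+01] [-6.5  0.5 11. ] 0.008934356570937215
```

View pics/g6_side.png

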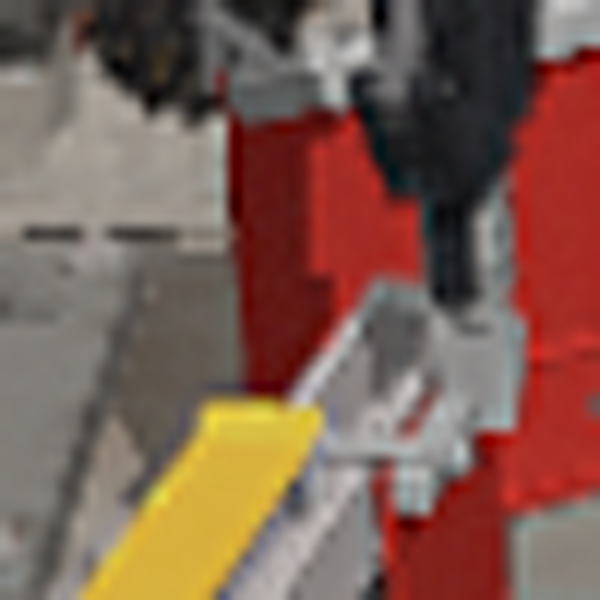

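The hooks are seated: contact of 11 N upward at TCP z 0.195, exactly the predicted height. Now I'll raise it about 1.5 mm to take the load off and slide.

step_arm([
  [[0,0,0.3],[0,0,0],1],
  [[0,0,0.4],[0,0,0],1],
  [[0.18,0.98,0.4],[0,0,0],1],
  [[0.46,2.46,0.4],[0,0,0],1],
  [[0.74,3.93,0.4],[0,0,0],1],
  [[0.92,4.92,0.4],[0,0,0],1],
  [[0.92,4.92,0.4],[0,0,0],1],
])

```text
time: 11.95
position: [0.6084, 0.0539, 0.1961]
orientation: [-179.9, 0.0, -10.3]
ft_force: [-0.3, 0.8, -4.2]
width: 0.0089
```

```bash
python3 st.py
```

```text
11.95 [ -21.6   25.5   18.5   97.9   -9.4   58.1 -100. ] [0.6084 0.0539 0.1961] [-1.7988e+02  5.0000e-02 -1.0300e+01] [-0.3  0.8 -4.2] [ 0.07 -0.05 -0.  ] 0.0089
```

step_arm([
  [[0.2,1.1,0],[0,0,0],1],
  [[0.46,2.46,0],[0,0,0],1],
  [[0.74,3.93,0],[0,0,0],1],
  [[1.01,5.4,0],[0,0,0],1],
  [[1.29,6.9,0],[0,0,0],1],
  [[1.47,7.86,0],[0,0,0],1],
  [[1.47,7.86,0],[0,0,0],1],
  [[1.47,7.86,0],[0,0,0],1],
])

```text
time: 12.62
position: [0.6227, 0.1285, 0.1964]
orientation: [180.0, 0.0, -10.5]
ft_force: [0.3, -1.3, -2.7]
width: 0.0091
```

```bash
python3 st.py;python3 look.py g7 205,90,305,150 145,130,215,220
```

```text
12.62 [ -27.    27.9   17.5   94.1   -9.4   59.5 -107. ] [0.6227 0.1285 0.1964] [ 1.7997e+02  2.0000e-02 -1.0500e+01] [ 0.3 -1.3 -2.7] [-0.02 -0.04 -0.02] 0.0091
12.6167 [ -27.    27.9   17.5   94.1   -9.4   59.5 -107. ] [0.6227 0.1285 0.1964] [ 1.7997e+02  2.0000e-02 -1.0500e+01] [ 0.3 -1.3 -2.7] 0.009052556108188028
```

View pics/g7_side.png

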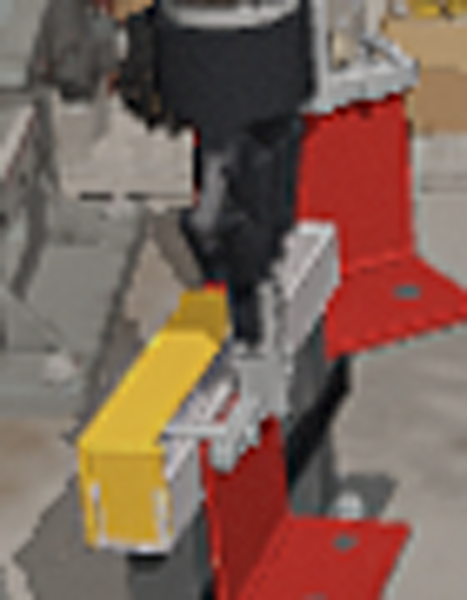

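The left hook shank (190,430) runs under the yellow cover, about 30 mm from the far end. I'll keep going, then creep to the stop.

step_arm([
  [[0.18,0.98,0],[0,0,0],1],
  [[0.37,1.97,0],[0,0,0],1],
  [[0.46,2.46,0],[0,0,0],1],
  [[0.52,2.8,0],[0,0,0],1],
  [[0.52,2.8,0],[0,0,0],1],
])

```text
time: 13.13
position: [0.628, 0.1574, 0.1966]
orientation: [-180.0, 0.0, -10.5]
ft_force: [0.2, 0.5, -3.9]
width: 0.0091
```

step_arm([
  [[0.03,0.15,0],[0,0,0],1],
  [[0.06,0.3,0],[0,0,0],1],
  [[0.06,0.3,0],[0,0,0],1],
])

```text
time: 13.38
position: [0.6287, 0.1585, 0.1967]
orientation: [180.0, -0.0, -10.6]
ft_force: [-0.0, -0.4, -3.3]
width: 0.0093
```

step_arm([
  [[0.02,0.1,0],[0,0,0],1],
  [[0.04,0.2,0],[0,0,0],1],
  [[0.04,0.2,0],[0,0,0],1],
])

```text
time: 13.63
position: [0.6291, 0.1607, 0.1967]
orientation: [-180.0, -0.0, -10.6]
ft_force: [0.5, 0.7, -3.9]
width: 0.0088
```

step_arm([
  [[0.02,0.1,0],[0,0,0],1],
  [[0.04,0.2,0],[0,0,0],1],
  [[0.04,0.2,0],[0,0,0],1],
])

```text
time: 13.88
position: [0.6295, 0.1624, 0.1967]
orientation: [180.0, -0.0, -10.6]
ft_force: [0.6, -0.1, -2.6]
width: 0.009
```

step_arm([
  [[0.02,0.1,0],[0,0,0],1],
  [[0.04,0.2,0],[0,0,0],1],
  [[0.04,0.2,0],[0,0,0],1],
])

```text
time: 14.13
position: [0.6296, 0.1627, 0.1967]
orientation: [179.9, 0.0, -10.7]
ft_force: [-2.7, -3.9, -0.6]
width: 0.009
```

step_arm([
  [[0.02,0.1,0],[0,0,0],1],
  [[0.04,0.2,0],[0,0,0],1],
  [[0.04,0.2,0],[0,0,0],1],
])

```text
time: 14.38
position: [0.6297, 0.1629, 0.1967]
orientation: [179.8, 0.1, -10.8]
ft_force: [-4.7, -7.3, 0.9]
width: 0.0091
```

The stop is felt: -7 N at y 0.163, and I predicted 0.163. Backing off the press, lowering to seat, then releasing.

step_arm([
  [[-0.05,-0.28,0],[0,0,0],1],
  [[-0.05,-0.28,-0.1],[0,0,0],1],
  [[-0.05,-0.28,-0.2],[0,0,0],1],
  [[-0.05,-0.28,-0.2],[0,0,0],1],
])

```text
time: 14.72
position: [0.6301, 0.1626, 0.1952]
orientation: [179.9, -0.0, -10.7]
ft_force: [-1.9, -5.0, 0.4]
width: 0.009
```

```bash
python3 st.py
```

```text
14.72 [ -29.2   29.4   17.1   91.9   -9.5   60.1 -110.1] [0.6301 0.1626 0.1952] [ 1.7995e+02 -4.0000e-02 -1.0670e+01] [-1.9 -5.   0.4] [-1.07  0.35 -0.12] 0.009
```

step_arm([
  [[-0.01,-0.08,-0.05],[0,0,0],1],
  [[-0.01,-0.08,-0.05],[0,0,0],1],
  [[-0.01,-0.08,-0.05],[0,0,0],0.85],
  [[-0.01,-0.08,-0.05],[0,0,0],0.7],
  [[-0.01,-0.08,-0.05],[0,0,0],0.5],
  [[-0.01,-0.08,-0.05],[0,0,0],0.3],
  [[-0.01,-0.08,-0.05],[0,0,0],0.2],
  [[-0.01,-0.08,-0.05],[0,0,0],0.2],
], grip_force=20)

```text
time: 15.38
position: [0.6297, 0.1638, 0.1941]
orientation: [-180.0, -0.0, -10.6]
ft_force: [-0.4, -0.1, -0.8]
width: 0.0341
```

```bash
python3 st.py;python3 look.py g8 205,90,305,150 145,130,215,220
```

```text
15.38 [ -29.2   29.5   17.    91.9   -9.6   60.  -110. ] [0.6297 0.1638 0.1941] [-1.7996e+02 -1.0000e-02 -1.0570e+01] [-0.4 -0.1 -0.8] [ 0.   -0.02  0.01] 0.0341
15.3833 [ -29.2   29.5   17.    91.9   -9.6   60.  -110. ] [0.6297 0.1638 0.1941] [-1.7996e+02 -1.0000e-02 -1.0570e+01] [-0.4 -0.1 -0.8] 0.03409371332943591
```

View pics/g8_side.png

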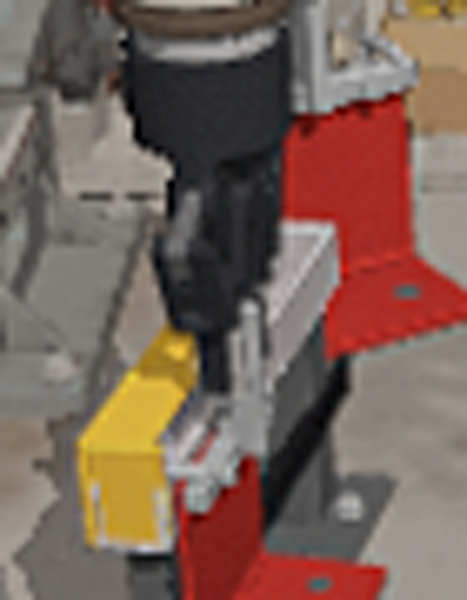

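step_arm([
  [[0,0,0],[0,0,0],-0.3],
  [[0,0,0.3],[0,0,0],-0.3],
  [[0,0,1.5],[0,0,0],-0.3],
  [[0,0,3.5],[0,0,0],-0.3],
  [[0,0,6],[0,0,0],-0.3],
  [[0,0,9],[0,0,0],-0.3],
  [[-4,0,11],[0,0,0],-0.3],
  [[-8,0,12],[0,0,0],-0.3],
  [[-10,0,12],[0,0,0],-0.3],
  [[-10,0,12],[0,0,0],-0.3],
])

```text
time: 16.32
position: [0.5264, 0.1637, 0.3168]
orientation: [-179.8, -0.0, -10.5]
ft_force: [0.3, 0.4, -0.3]
width: 0.0555
```

```bash
python3 st.py;python3 look.py g9 180,80,320,200 145,130,215,220
cat > go6.py <<'E'
from fit import *
im=load('side'); w=world(im).reshape(-1,3)
hsv=cv2.cvtColor(im['pixels'],cv2.COLOR_RGB2HSV).reshape(-1,3); red=((hsv[:,0]<6)|(hsv[:,0]>174))&(hsv[:,1]>150)
c=np.array([.63,.163])
k=(np.hypot(w[:,0]-c[0],w[:,1]-c[1])<.09)&(w[:,2]<.2)&(w[:,2]>.03)&red
P=w[k]
f=lambda q:np.min([abs(sd(toloc(P-[0,0,q[3]],q[:3]),b)) for b in HB],0)
q=least_squares(f,[*c,-.185,.055],loss='soft_l1',f_scale=.003,x_scale=[.01,.01,.1,.01],diff_step=1e-4).x
print(len(P),'hanger',q.round(4),np.degrees(q[2]),np.median(f(q)))
HZ=[(c+[0,0,q[3]],h) for c,h in HB]
draw(im,[(HZ,q[:3],(0,255,0))],(145,130,225,230),6,'o6')
E
python3 go6.py
```

```text
16.32 [ -35.1   12.6   17.9   98.5   -4.3   69.4 -116.6] [0.5264 0.1637 0.3168] [-179.84   -0.    -10.51] [ 0.3  0.4 -0.3] [-0.03  0.12  0.  ] 0.0555
16.3167 [ -35.1   12.6   17.9   98.5   -4.3   69.4 -116.6] [0.5264 0.1637 0.3168] [-179.84   -0.    -10.51] [ 0.3  0.4 -0.3] 0.055489787300391266
620 hanger [ 0.6273  0.163  -0.2129  0.055 ] -12.19922360869471 0.0009453397542604344
```

View pics/g9_side.png

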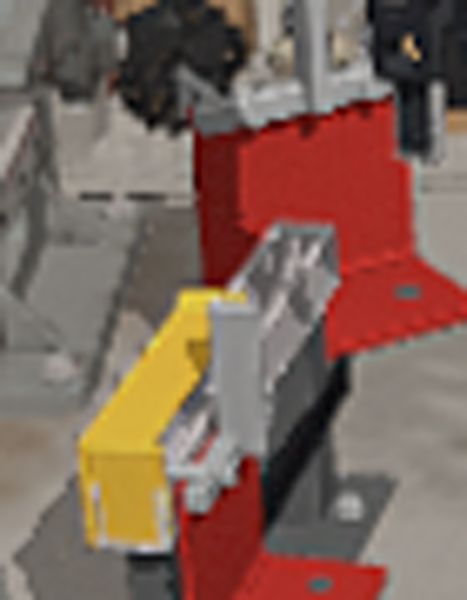

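View pics/g9_top.png

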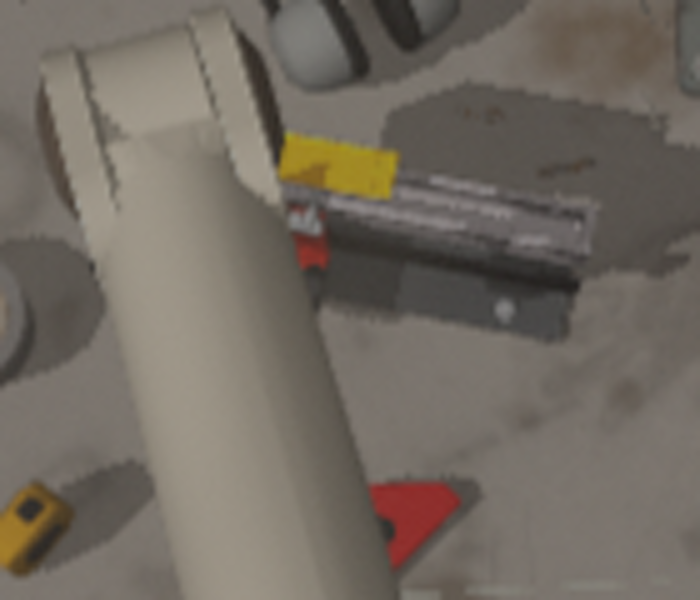

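View pics/o6.png

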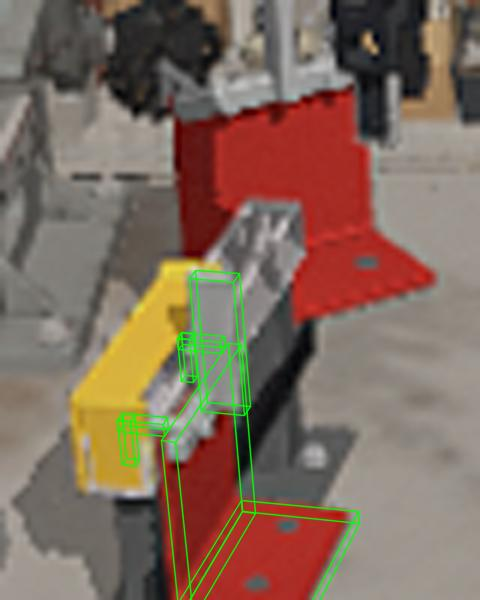

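step_arm([
  [[0,0,0],[0,0,0],-0.3],
  [[0,0,0],[0,0,0],-0.3],
  [[0,0,0],[0,0,0],-0.3],
  [[0,0,0],[0,0,0],-0.3],
  [[0,0,0],[0,0,0],-0.3],
  [[0,0,0],[0,0,0],-0.3],
])

```text
time: 16.92
position: [0.5299, 0.1628, 0.3138]
orientation: [180.0, 0.0, -10.6]
ft_force: [0.4, 0.3, 0.3]
width: 0.0554
```

```bash
python3 look.py g10 180,80,320,200 145,130,215,220 && python3 go6.py && python3 -c "
from bench import r
print(r.finish_job())"
```

```text
16.9167 [ -34.9   13.2   18.    98.2   -4.3   69.3 -116.5] [0.5299 0.1628 0.3138] [ 1.7996e+02  2.0000e-02 -1.0640e+01] [0.4 0.3 0.3] 0.05541290321560207
621 hanger [ 0.6276  0.1639 -0.2057  0.0553] -11.784082736956512 0.0009230627256921718
the job is handed in; nothing more can be done
None
```

The correct-size hanger (110 mm wide, the middle of the three red brackets) is hanging on the rail against the stop, upright and released. I handed the job in at about 17 s of the 45 s allowed; no verdict is reported.

- **Loading bay:** I lowered it while still gripped until I felt 11 N of contact, at the predicted seating height.
- **Slide:** It went along under the yellow cover until the stop pushed back with about 7 N, at y = 0.163 m, where I had predicted it. I then lowered it onto the lip, released it and backed the arm away.
- **Last checks:** Two side-camera fits 0.6 s apart put the hanger at rest. Its underside was at z = 0.055 m, the seated height, and its y was 0.163 to 0.164 m, at the stop. The fingers were clear and the wrist force was about zero.
- **Disagreements:** The fitted yaw was 1 to 1.5° off the rail's, and the two cameras differed by up to about 4 mm in x. Both were within the play of the fit.
- **Not checked:** The noses were hidden under the cover at the end, so their depth is inferred from the hanger's height. I did not re-measure the tape measure, roll of tape or red magnet. The arm never went low near them, and it partly hid the magnet in the last top view.

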